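Find the loose bolt on the beam-head foot and hold its guard cap open

TASK

One of the three bolts on the white beam-head foot has come loose: with all caps shut, tap the bolt heads from above until one sinks (push it down clearly, by most of its 7 mm of travel), then lift that bolt's blue cap by its yellow knob at least halfway to upright and finish while still holding it open with the gripper, keeping it still, since it springs shut when let go. Never lift the cap of a bolt that has not sunk, leave the other two caps shut, and do not disturb the spanner, jar or loupe.

Things in the scene. Friction and masses are not known exactly. Their poses are not given: they have to be found in the camera images.
- foot: White mounting foot of a welder's beam head, fixed to the bench. Origin: on the table under the middle bolt; x points away from the robot at yaw 0, y along the bolt row (290 mm long), z up. The low part, 45 mm high, spans x -32 to +49 mm and carries the three bolts at x 0, y +90, 0, -90 mm; behind it a housing 60 mm high spans x +49 to +134 mm.
- top_a (a point): Centre of the flat top of the left (+y of the foot) bolt: steel hex bolt head, 22 mm wide and 17 mm tall, top 72.5 mm above the table until tapped, 21 mm above its cap. It stands in the window of its cap (30 mm wide by 35 mm), 90 mm from the next bolt. Any one of the three may be the loose one.
- bolt_a (a joint): How far the left (+y of the foot) bolt has sunk, m: 0 at the start for all three. A tight bolt stands firm (under 1 mm of give). The loose one gives to a push of about 3 N, sinks up to 7 mm to its stop, and stays down where it is left.
- knob_a (a point): Centre of the yellow knob of the left (+y of the foot) cap: a cylinder 16 mm in diameter and 18 mm long, its axis along the foot's y, on a neck 8 mm thick; 49 mm above the table when shut, at foot x -60 mm, clear of the foot's front face, free space below. Gripped by its flat ends from above (fingers closing along the foot's y) it pivots between the pads. Moves with the cap.
- hinge_a (a point): Middle of the hinge line of the left (+y of the foot) cap, 49 mm above the table at foot x +26 mm; the hinge line runs along the foot's y. The knob's centre lies 86 mm from it.
- cap_a (a joint): Angle of the left (+y of the foot) guard cap, rad: a blue frame 46 mm wide, 55 mm long, 4 mm thick, around the bolt. 0 shut (level), grows as the knob side is lifted, up and away from the robot, stop at 1.4. A light spring (under 1 N at the knob) shuts it from any angle when let go.
- top_b (a point): Centre of the flat top of the middle bolt: steel hex bolt head, 22 mm wide and 17 mm tall, top 72.5 mm above the table until tapped, 21 mm above its cap. It stands in the window of its cap (30 mm wide by 35 mm), 90 mm from the next bolt. Any one of the three may be the loose one.
- bolt_b (a joint): How far the middle bolt has sunk, m: 0 at the start for all three. A tight bolt stands firm (under 1 mm of give). The loose one gives to a push of about 3 N, sinks up to 7 mm to its stop, and stays down where it is left.
- knob_b (a point): Centre of the yellow knob of the middle cap: a cylinder 16 mm in diameter and 18 mm long, its axis along the foot's y, on a neck 8 mm thick; 49 mm above the table when shut, at foot x -60 mm, clear of the foot's front face, free space below. Gripped by its flat ends from above (fingers closing along the foot's y) it pivots between the pads. Moves with the cap.
- hinge_b (a point): Middle of the hinge line of the middle cap, 49 mm above the table at foot x +26 mm; the hinge line runs along the foot's y. The knob's centre lies 86 mm from it.
- cap_b (a joint): Angle of the middle guard cap, rad: a blue frame 46 mm wide, 55 mm long, 4 mm thick, around the bolt. 0 shut (level), grows as the knob side is lifted, up and away from the robot, stop at 1.4. A light spring (under 1 N at the knob) shuts it from any angle when let go.
- top_c (a point): Centre of the flat top of the right (-y of the foot) bolt: steel hex bolt head, 22 mm wide and 17 mm tall, top 72.5 mm above the table until tapped, 21 mm above its cap. It stands in the window of its cap (30 mm wide by 35 mm), 90 mm from the next bolt. Any one of the three may be the loose one.
- bolt_c (a joint): How far the right (-y of the foot) bolt has sunk, m: 0 at the start for all three. A tight bolt stands firm (under 1 mm of give). The loose one gives to a push of about 3 N, sinks up to 7 mm to its stop, and stays down where it is left.
- knob_c (a point): Centre of the yellow knob of the right (-y of the foot) cap: a cylinder 16 mm in diameter and 18 mm long, its axis along the foot's y, on a neck 8 mm thick; 49 mm above the table when shut, at foot x -60 mm, clear of the foot's front face, free space below. Gripped by its flat ends from above (fingers closing along the foot's y) it pivots between the pads. Moves with the cap.
- hinge_c (a point): Middle of the hinge line of the right (-y of the foot) cap, 49 mm above the table at foot x +26 mm; the hinge line runs along the foot's y. The knob's centre lies 86 mm from it.
- cap_c (a joint): Angle of the right (-y of the foot) guard cap, rad: a blue frame 46 mm wide, 55 mm long, 4 mm thick, around the bolt. 0 shut (level), grows as the knob side is lifted, up and away from the robot, stop at 1.4. A light spring (under 1 N at the knob) shuts it from any angle when let go.
- spanner: Bystander: steel spanner, 160 mm long, lying on the table left (+y) of the foot, along the foot's x. Origin: middle of its underside.
- jar: Bystander: jar with white cap, 52 mm in diameter, 60 mm tall, right (-y) of the foot. Origin: centre of its underside.
- loupe: Bystander: black inspection loupe, 42 mm in diameter and height, right (-y) of the foot, nearer the robot than the jar. Origin: centre of its underside.

How it is judged:
By the outcome, as a careful person would: the job done as asked, in the order asked, and still so for the second after the job is handed in, while the arm keeps its last pose, push and grip.
It also fails if it takes over 43 s, if anything falls off the work surface, if the arm or the gripper's body presses on something with over 40 N, if the wrist force passes 120 N, or if a joint passes its speed limit or range.

ROBOT

A 7-joint arm with a two-finger parallel gripper is mounted at the origin on the work surface. World frame = base frame: x ahead of the robot, y to its left, z up, the work surface at z = 0. Lengths are in m, angles in rad, forces in N, time in s.
With the tool pointing down it reaches from about 0.425 to 0.825 m from the base axis. Payload 3.6 kg.
Tool frame: the origin (TCP) lies at the very end of the fingers, on their centre line; the grasp point (between the pads) lies 19 mm behind it (bot.grip_point_offset is the distance from the TCP to the grasp point, in m); z points along the fingers, y is the line along which they close (so a half turn about z gives the same grasp; the last joint's range is limited). The gripper opens to 93 mm and grips with 3 to 60 N. Pads are 15 mm wide; open, the fingers measure 128 mm over their backs; the gripper's body (75 mm by 188 mm) begins 65 mm behind the grasp point.
Start: joints at [-1.129, 0.615, -0.013, 1.423, 0.008, 1.103, -0.04], TCP at [0.293, 0.58, 0.219] pointing down, gripper open.
Joint ranges: [-3.12, 3.12], [-0.3, 2.06], [-1.34, 1.32], [0.26, 2.42], [-1.36, 4.5], [0.01, 1.98], [-2.84, 2.84]. Speed limits (rad/s): [2.79, 2.79, 3.14, 3.14, 3.14, 3.14, 3.14].

INTERFACE

Orientations are given as a unit quaternion [x, y, z, w].
In Python, from rig import bot, imaging, ticket gives the robot as it stands (bot), with the cameras (imaging) and the job (ticket).
- The arm moves only by the shell command python3 drive.py FILE [FORCE], which reads ROWS from the file FILE. ROWS is a JSON list of rows, 1 to 8 of them, each of 7 numbers: dx, dy, dz in mm, then a rotation vector rx, ry, rz in rad, then the opening from 0.0 (shut) to 1.0 (fully open); each row shifts and turns the commanded pose from where the row before left it, along the tool's axes as they then stand; what a row does not reach is not made up. A row lasts 1/12 s, in which the tool goes at most 0.0417 m and 0.125 rad, less where a joint would pass 70% of its speed; a pose out of reach is approached as far as the arm can. The fingers move at their own pace and stop on an object; FORCE is the grip in N (left out, the last holds). Time passes only in rows, so rows that do not move let the fingers close. It prints the time, the measured TCP pose, the force, the opening and the grip force at its end. Input that does not fit is refused with a message, and nothing moves.
- bot.read_state(): the state, without advancing time (a new reading comes with each control period).
- imaging.read_camera(name): name is "side" or "top" or "wrist"; returns (picture, depth): 400x640x3 uint8, blue, green, red; 400x640 float32, m along the optical axis (not along the pixel's ray), 0 where there is no reading.
- imaging.camera_model(name): a dict with "vertical_fov" (degrees; the focal length in pixels is half the picture's height over the tangent of half this angle, whatever the lens; pixels are square), "cx", "cy" (the principal point, pixels), "dist" ([k1, k2, p1, p2, k3] as OpenCV has them; the pictures are not rectified), "R" (3x3) and "t" (3): a world point X has camera coordinates R X + t. Camera axes: x right, y down, z forward; pixel columns grow to the right and rows downward; lengths in m; the calibration is good to about 2 mm. A picture is of the moment at which its call begins: read the wrist's pose just before it. camera_model takes no time and is no camera call; for the wrist camera it gives the pose at the moment of the call.
- ticket.job_done(): hands the job in; it is judged then, once.
The state is a dict: "time": time; "joint_pos": joint angles; "joint_velocities": joint speeds; "effort": joint torques, N m; "ee_pos": TCP position; "ee_rot": TCP orientation; "ft_force": force on the tool from outside, world axes, zero at the start; "moment": the same for the moment, N m; "width": opening from 0.0 (shut) to 1.0 (fully open); "grasp_force": force on a finger pad.
Only numpy, scipy, OpenCV 4.12 (cv2) and the standard library are available. Lean on these libraries where they do the work, as an engineer would, in place of code of your own. Each camera call takes 0.05 s, during which the arm holds its last target. There are 200 camera calls.

## Working session

There is one attempt and no reset: what is moved stays moved. The work goes in short steps, Python scripts to look and compute and a shell command to move; the robot and the scene stay as the last step left them, time stands still between calls to the robot, and variables do not carry over. Pictures are saved under pics/ and viewed, at most 10 in all, crops included, and the job is handed in when it is done.

```bash
ls; mkdir -p pics
python3 - <<'E'
from rig import bot, imaging, ticket
import cv2,numpy as np
for n in("top","side"):
    p,d=imaging.read_camera(n); cv2.imwrite(f"pics/{n}0.png",p); np.save(f"pics/{n}0.npy",d)
    m=imaging.camera_model(n); print(n,m)
s=bot.read_state(); print({k:np.round(v,3).tolist() for k,v in s.items()})
E
```

```text
drive.py
pics
rig.py
top {'vertical_fov': 44.39182887784281, 'cx': 318.7197250549313, 'cy': 191.7193523209012, 'dist': array([-0.11715684,  0.        ,  0.        ,  0.        ,  0.        ]), 'R': array([[-0.0110866 , -0.99969465,  0.02208395],
       [-0.99456872,  0.00873863, -0.10371451],
       [ 0.10348986, -0.02311385, -0.99436191]]), 't': array([0.01457179, 0.6403744 , 0.93034488])}
side {'vertical_fov': 44.663383520652715, 'cx': 323.0011077403025, 'cy': 204.0023935738009, 'dist': array([0.03839818, 0.        , 0.        , 0.        , 0.        ]), 'R': array([[-8.43066816e-01, -5.37808281e-01, -7.72867912e-04],
       [-4.21754442e-01,  6.62031461e-01, -6.19546234e-01],
       [ 3.33708758e-01, -5.21992910e-01, -7.84959787e-01]]), 't': array([0.52779821, 0.29327823, 0.8134124 ])}
{'time': 0.1, 'joint_pos': [-1.129, 0.616, -0.013, 1.425, 0.008, 1.103, -0.04], 'joint_velocities': [-0.0, -0.002, -0.001, -0.004, 0.002, 0.002, 0.001], 'effort': [0.001, -46.005, 0.21, -16.625, -0.061, 0.017, 0.0], 'ee_pos': [0.293, 0.58, 0.218], 'ee_rot': [0.232, 0.973, -0.001, -0.0], 'ft_force': [-0.296, 0.396, -1.033], 'moment': [-0.054, -0.006, 0.018], 'grasp_force': 0.0, 'width': 1.001}
```

View pics/top0.png

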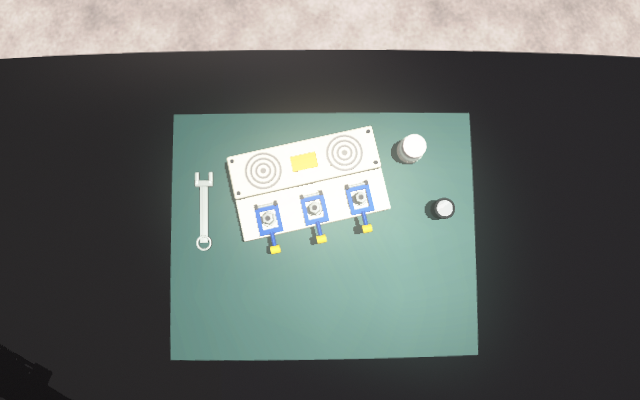

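View pics/side0.png

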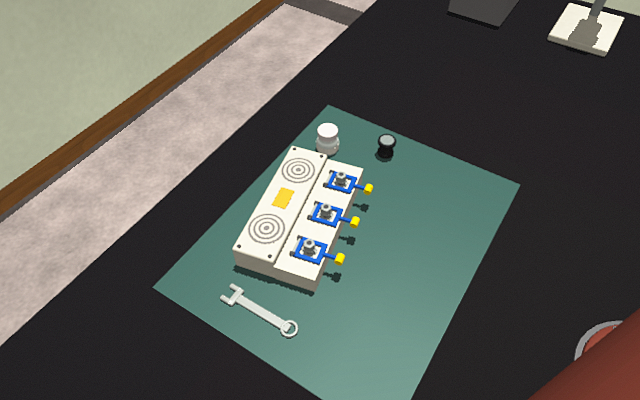

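The top view shows three knobs at about (275,249), (320,239) and (367,228). The side view has the same knobs at (340,258), (355,222) and (369,188). The foot is yawed, and the bystanders are clear on either side. Next I measure the knobs and cross-check between the two views.

```bash
cat > h.py <<'E'
import cv2,numpy as np
from rig import bot, imaging, ticket
def K(m):
    f=200/np.tan(np.radians(m["vertical_fov"]/2)); return np.array([[f,0,m["cx"]],[0,f,m["cy"]],[0,0,1]])
def norm(n,uv,m=None):
    m=m or imaging.camera_model(n); return cv2.undistortPoints(np.float64(uv).reshape(-1,1,2),K(m),m["dist"]).reshape(-1,2)
def plane(n,uv,z,m=None):
    m=m or imaging.camera_model(n); q=norm(n,uv,m); R,t=m["R"],m["t"]; c=-R.T@t
    d=np.c_[q,np.ones(len(q))]@R; return c+d*((z-c[2])/d[:,2])[:,None]
def tri(a,b):
    P=[np.c_[imaging.camera_model(n)["R"],imaging.camera_model(n)["t"]] for n in("top","side")]
    X=cv2.triangulatePoints(P[0],P[1],norm("top",a).T,norm("side",b).T); return (X[:3]/X[3]).T
def blobs(p,lo,hi,amin,amax):
    k=cv2.inRange(cv2.cvtColor(p,cv2.COLOR_BGR2HSV),lo,hi); n,_,s,c=cv2.connectedComponentsWithStats(k)
    return [(c[i],s[i,4]) for i in range(1,n) if amin<s[i,4]<amax]
E
python3 - <<'E'
from h import *
t,s=cv2.imread("pics/top0.png"),cv2.imread("pics/side0.png")
Y=((22,120,100),(35,255,255)); B=((105,130,80),(125,255,255))
a=sorted([b[0] for b in blobs(t,*Y,30,250)],key=lambda c:c[0]); b=sorted([b[0] for b in blobs(s,*Y,30,200)],key=lambda c:-c[1])
print(np.round(a),np.round(b)); a=[x for x in a if x[1]>215]; b=[x for x in b if x[0]>320]
k=tri(a,b); print("knob tri",k.round(4)); kp=plane("top",a,.052); ks=plane("side",b,.051); print("planes",kp.round(4),ks.round(4))
v=kp[0]-kp[2]; print("pitch",np.linalg.norm(v)/2,"yaw",np.arctan2(-v[0],v[1]))
for im,n in((t,"top"),(s,"side")):
    print(n,[(c.round(1),int(q)) for c,q in blobs(im,*B,80,2000)])
    # enlarge crop for picture
c=cv2.resize(t[180:260,225:395],None,fx=4,fy=4,interpolation=3); d=cv2.resize(s[160:275,285:385],None,fx=4,fy=4,interpolation=3)
cv2.imwrite("pics/ct.png",c);cv2.imwrite("pics/cs.png",d)
E
```

```text
[[275. 249.]] [[339. 259.]
 [354. 222.]
 [368. 189.]]Traceback (most recent call last):
  File "<stdin>", line 6, in <module>
  File "h.py", line 12, in tri
    X=cv2.triangulatePoints(P[0],P[1],norm("top",a).T,norm("side",b).T); return (X[:3]/X[3]).T
cv2.error: OpenCV(4.12.0) /io/opencv/modules/calib3d/src/triangulate.cpp:72: error: (-209:Sizes of input arguments do not match) Number of points must be the same in function 'icvTriangulatePoints'
```

Run:
```python
from h import *
t,s=cv2.imread("pics/top0.png"),cv2.imread("pics/side0.png")
h=cv2.cvtColor(t,cv2.COLOR_BGR2HSV); print([h[y,x].tolist() for x,y in((275,249),(320,239),(367,228))])
Y=((18,100,80),(38,255,255)); B=((105,130,80),(125,255,255))
a=sorted([b[0] for b in blobs(t,*Y,20,400)],key=lambda c:c[0]); b=sorted([b[0] for b in blobs(s,*Y,30,400)],key=lambda c:-c[1])
print(np.round(a,1),np.round(b,1),[int(x[1]) for x in blobs(t,*Y,5,400)]); a=[x for x in a if x[1]>215]; b=[x for x in b if x[0]>320]
for im,n in((t,"top"),(s,"side")):
    print(n,[(c.round(1).tolist(),int(q)) for c,q in blobs(im,*B,40,2000)])
c=cv2.resize(t[180:260,225:395],None,fx=4,fy=4,interpolation=3); d=cv2.resize(s[160:275,285:385],None,fx=4,fy=4,interpolation=3)
cv2.imwrite("pics/ct.png",c);cv2.imwrite("pics/cs.png",d)
k=tri(a,b); print("knob tri",k.round(4)); kp=plane("top",a,.052); ks=plane("side",b,.051); print("planes",kp.round(4),ks.round(4))
v=kp[0]-kp[2]; print("pitch",np.linalg.norm(v)/2,"yaw",np.arctan2(-v[0],v[1]))
```

```text
[[30, 117, 255], [30, 110, 255], [30, 106, 255]]
[[274.7 249.1]
 [320.9 238.7]
 [366.6 228. ]] [[339.3 258.8]
 [354.5 221.6]
 [282.6 197.7]
 [367.9 188.8]] [74, 71, 79]
top []
side [([344.3, 183.6], 253), ([329.4, 216.1], 294), ([313.2, 252.1], 344)]
knob tri [[ 0.5297  0.0941  0.0493]
 [ 0.5487  0.0056  0.0502]
 [ 0.5681 -0.0826  0.049 ]]
planes [[ 0.5294  0.0937  0.052 ]
 [ 0.5483  0.0054  0.052 ]
 [ 0.5676 -0.0824  0.052 ]] [[ 0.5296  0.0952  0.051 ]
 [ 0.5488  0.0063  0.051 ]
 [ 0.5677 -0.0809  0.051 ]]
pitch 0.09012993899097645 yaw 0.21392025690315492
```

View pics/ct.png

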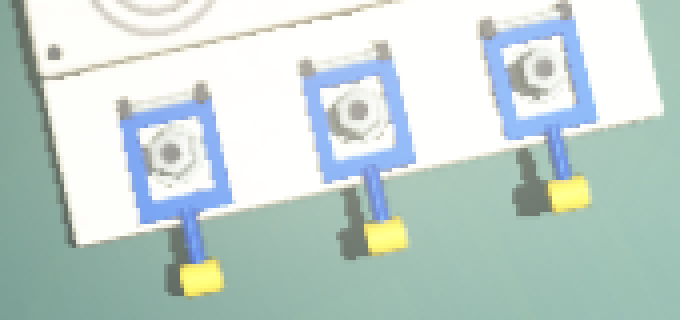

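View pics/cs.png

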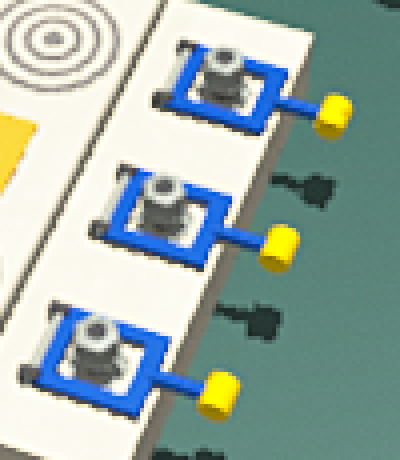

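Three independent checks agree: knob height 49.3 mm (should be 49), pitch 90.1 mm (should be 90), and the two views match within about 2 mm. In the crops, the hex sockets sit at top (267.7,218.2), (314.5,207.7), (360.7,197.0) and side (309.5,242.7), (326,206.5), (341.5,174). I'll triangulate those and compute the first move.

```bash
cat >> h.py <<'E'
from scipy.spatial.transform import Rotation as Ro
YAW=.214; ex=np.array([np.cos(YAW),np.sin(YAW),0]); ey=np.array([-ex[1],ex[0],0])
def goal(x):
    """tool-frame move to bring TCP to x, pointing down, tool y along foot y"""
    s=bot.read_state(); R=Ro.from_quat(s["ee_rot"]); G=Ro.from_matrix(np.c_[-ex,ey,[0,0,-1]]); 
    print("t",round(s["time"],2),"tcp",s["ee_pos"].round(4),"F",s["ft_force"].round(1),"delta tool",R.inv().apply(np.array(x)-s["ee_pos"]).round(4),"in goal axes",G.inv().apply(np.array(x)-s["ee_pos"]).round(4),"rot tool",(R.inv()*G).as_rotvec().round(3))
E
python3 - <<'E'
from h import *
a=[(267.4,217.9),(314.2,207.4),(360.4,196.7)]; b=[(309.2,242.4),(325.7,206.2),(341.2,173.7)]
X=tri(a,b); print(X.round(4)); k=tri([(274.7,249.1),(320.9,238.7),(366.6,228)],[(339.3,258.8),(354.5,221.6),(367.9,188.8)])
print((k+.06*ex).round(4), ((X-k)@np.c_[ex,ey]).round(4))
goal([.588,.1065,.15]); print(np.round(bot.read_state()["joint_pos"],2))
E
```

```text
[[ 0.5882  0.106   0.0719]
 [ 0.6074  0.0182  0.0723]
 [ 0.626  -0.0694  0.0736]]
[[ 0.5883  0.1068  0.0494]
 [ 0.6073  0.0184  0.0502]
 [ 0.6268 -0.07    0.049 ]] [[ 0.0597 -0.0008]
 [ 0.0601 -0.0002]
 [ 0.0594  0.0007]]
t 0.1 tcp [0.2928 0.5795 0.2176] F [-0.3  0.4 -1. ] delta tool [-0.4768 -0.289   0.0683] in goal axes [-0.188  -0.5249  0.0676] rot tool [-0.002 -0.001 -0.682]
[-1.13  0.62 -0.01  1.42  0.01  1.1  -0.04]
```

The bolt tops come out 72–74 mm high and 60 mm from their knobs, so this matches too. Now rotate and close the gripper, then traverse to bolt a.

Units first: shifts go in mm. So -0.033 m is -33, -0.012 m is -12.

```bash
echo '[[0, 0, 0, 0, 0, -0.114, 0], [0, 0, 0, 0, 0, -0.114, 0], [0, 0, 0, 0, 0, -0.114, 0], [0, 0, 0, 0, 0, -0.114, 0], [0, 0, 0, 0, 0, -0.113, 0], [0, 0, 0, 0, 0, -0.113, 0]]' > next.json && python3 drive.py next.json 10
echo '[[-12, -33, 0, 0, 0, 0, 0], [-12, -33, 0, 0, 0, 0, 0], [-12, -33, 0, 0, 0, 0, 0], [-12, -33, 0, 0, 0, 0, 0], [-12, -33, 0, 0, 0, 0, 0], [-12, -33, 0, 0, 0, 0, 0], [-12, -33, 0, 0, 0, 0, 0], [-12, -33, 0, 0, 0, 0, 0]]' > next.json && python3 drive.py next.json
echo '[[-12, -33, 0, 0, 0, 0, 0], [-12, -33, 0, 0, 0, 0, 0], [-12, -33, 0, 0, 0, 0, 0], [-12, -33, 0, 0, 0, 0, 0], [-12, -33, 0, 0, 0, 0, 0], [-12, -33, 0, 0, 0, 0, 0], [-12, -33, 0, 0, 0, 0, 0], [0, 0, 0, 0, 0, 0, 0]]' > next.json && python3 drive.py next.json
python3 -c "
from h import *
goal([.588,.1065,.076])"
```

```text
time: 0.6
ee_pos: [0.2929, 0.5797, 0.218]
ee_rot: [-0.11, 0.994, -0.001, -0.0]
ft_force: [-0.3, 0.1, 0.3]
width: 0.622
grasp_force: 0.0
time: 1.27
ee_pos: [0.4435, 0.3408, 0.2183]
ee_rot: [-0.107, 0.994, -0.0, -0.0]
ft_force: [1.0, -0.2, 0.5]
width: 0.046
grasp_force: 0.0
time: 1.93
ee_pos: [0.5782, 0.1242, 0.2178]
ee_rot: [-0.1, 0.995, -0.004, 0.001]
ft_force: [0.3, -1.1, -0.8]
width: 0.002
grasp_force: 0.0
t 1.93 tcp [0.5782 0.1242 0.2178] F [ 0.3 -1.1 -0.8] delta tool [-0.0061 -0.0182  0.1419] in goal axes [-0.0059 -0.0194  0.1418] rot tool [-0.008  0.    -0.013]
```

In the tool's units: 0.03 m is 30, 0.02 m is 20.

```bash
echo '[[-6, -18, 20, -0.008, 0, -0.013, 0], [0, 0, 30, 0, 0, 0, 0], [0, 0, 30, 0, 0, 0, 0], [0, 0, 30, 0, 0, 0, 0], [0, 0, 20, 0, 0, 0, 0], [0, 0, 8, 0, 0, 0, 0], [0, 0, 0, 0, 0, 0, 0]]' > next.json && python3 drive.py next.json
python3 -c "
from h import *
goal([.588,.1065,.076])"
```

```text
time: 2.52
ee_pos: [0.5819, 0.1191, 0.0783]
ee_rot: [-0.113, 0.994, 0.004, -0.003]
ft_force: [0.3, 0.0, -0.5]
width: 0.005
grasp_force: 0.0
t 2.52 tcp [0.5819 0.1191 0.0783] F [ 0.3  0.  -0.5] delta tool [-0.0031 -0.0137  0.0022] in goal axes [-0.0033 -0.0136  0.0023] rot tool [ 0.008 -0.005  0.013]
```

```bash
echo '[[0, 0, 0, 0, 0, 0, 0], [0, 0, 0, 0, 0, 0, 0]]' > next.json && python3 drive.py next.json >/dev/null
python3 -c "
from h import *
goal([.588,.1065,.076])"
```

```text
t 2.68 tcp [0.5848 0.1198 0.0822] F [-0.3 -0.9  0.7] delta tool [-0.0001 -0.0137  0.0061] in goal axes [-0.0003 -0.0136  0.0062] rot tool [0.008 0.003 0.013]
```

In the tool's units: -0.013 m is -13.

```bash
echo '[[0, -13, 0, 0.008, 0, 0.013, 0], [0, 0, 0, 0, 0, 0, 0], [0, 0, 0, 0, 0, 0, 0], [0, 0, 0, 0, 0, 0, 0]]' > next.json && python3 drive.py next.json >/dev/null
python3 -c "
from h import *
goal([.588,.1065,.076])"
```

```text
t 3.02 tcp [0.587  0.1063 0.0812] F [ 0.3  0.8 -0.7] delta tool [-0.001  -0.      0.0052] in goal axes [-0.001  -0.      0.0052] rot tool [-0.     0.001 -0.001]
```

Aligned over bolt a, within 1 mm. Tap down slowly.

In the tool's units: 0.003 m is 3, 0.002 m is 2.

```bash
echo '[[0, 0, 3, 0, 0, 0, 0], [0, 0, 3, 0, 0, 0, 0], [0, 0, 2, 0, 0, 0, 0], [0, 0, 2, 0, 0, 0, 0], [0, 0, 0, 0, 0, 0, 0], [0, 0, 0, 0, 0, 0, 0]]' > next.json && python3 drive.py next.json
echo '[[0, 0, 1, 0, 0, 0, 0], [0, 0, 1, 0, 0, 0, 0], [0, 0, 1, 0, 0, 0, 0], [0, 0, 0, 0, 0, 0, 0]]' > next.json && python3 drive.py next.json
```

```text
time: 3.52
ee_pos: [0.5864, 0.107, 0.0722]
ee_rot: [-0.107, 0.994, -0.0, -0.0]
ft_force: [-2.8, -0.3, 11.5]
width: 0.006
grasp_force: 5.6
time: 3.85
ee_pos: [0.5865, 0.107, 0.072]
ee_rot: [-0.107, 0.994, -0.0, 0.0]
ft_force: [-7.8, -2.0, 26.0]
width: 0.005
grasp_force: 13.0
```

Bolt a holds firm at 26 N (top at 72 mm), so it is tight. On to bolt b.

In the tool's units: -0.02 m is -20, -0.03 m is -30.

```bash
echo '[[0, 0, -15, 0, 0, 0, 0], [0, -20, -3, 0, 0, 0, 0], [0, -30, 0, 0, 0, 0, 0], [0, -30, 0, 0, 0, 0, 0], [0, -10, 0, 0, 0, 0, 0], [0, 0, 0, 0, 0, 0, 0], [0, 0, 0, 0, 0, 0, 0], [0, 0, 0, 0, 0, 0, 0]]' > next.json && python3 drive.py next.json
python3 -c "
from h import *
goal([.6073,.0183,.076])"
```

```text
time: 4.52
ee_pos: [0.6052, 0.0215, 0.0853]
ee_rot: [-0.108, 0.994, 0.001, -0.0]
ft_force: [-0.2, -0.0, -0.3]
width: 0.006
grasp_force: 0.0
t 4.52 tcp [0.6052 0.0215 0.0853] F [-0.2 -0.  -0.3] delta tool [-0.0013 -0.0036  0.0093] in goal axes [-0.0014 -0.0036  0.0093] rot tool [ 0.002 -0.     0.003]
```

In the tool's units: 0.004 m is 4, -0.003 m is -3.

```bash
echo '[[-1, -3, 4, 0, 0, 0, 0], [0, 0, 4, 0, 0, 0, 0], [0, 0, 3, 0, 0, 0, 0], [0, 0, 2, 0, 0, 0, 0], [0, 0, 1, 0, 0, 0, 0], [0, 0, 0, 0, 0, 0, 0], [0, 0, 0, 0, 0, 0, 0]]' > next.json && python3 drive.py next.json
echo '[[0, 0, 1, 0, 0, 0, 0], [0, 0, 1, 0, 0, 0, 0], [0, 0, 1, 0, 0, 0, 0], [0, 0, 0, 0, 0, 0, 0]]' > next.json && python3 drive.py next.json
```

```text
time: 5.1
ee_pos: [0.6074, 0.016, 0.0714]
ee_rot: [-0.107, 0.994, -0.0, -0.0]
ft_force: [0.3, 0.1, -0.2]
width: 0.004
grasp_force: 0.0
time: 5.43
ee_pos: [0.6076, 0.0159, 0.0686]
ee_rot: [-0.107, 0.994, -0.0, 0.0]
ft_force: [-0.4, -0.0, 1.9]
width: 0.01
grasp_force: 0.9
```

```bash
echo '[[0, 0, 1, 0, 0, 0, 0], [0, 0, 1, 0, 0, 0, 0], [0, 0, 1, 0, 0, 0, 0], [0, 0, 0, 0, 0, 0, 0]]' > next.json && python3 drive.py next.json
echo '[[0, 0, 1, 0, 0, 0, 0], [0, 0, 1, 0, 0, 0, 0], [0, 0, 1, 0, 0, 0, 0], [0, 0, 0, 0, 0, 0, 0]]' > next.json && python3 drive.py next.json
```

```text
time: 5.77
ee_pos: [0.6076, 0.0159, 0.0659]
ee_rot: [-0.107, 0.994, -0.0, 0.0]
ft_force: [-0.1, -0.2, 5.0]
width: 0.005
grasp_force: 2.2
time: 6.1
ee_pos: [0.6076, 0.0159, 0.0657]
ee_rot: [-0.107, 0.994, -0.0, 0.0]
ft_force: [-6.0, -0.8, 18.2]
width: 0.005
grasp_force: 9.5
```

Bolt b sank about 7 mm to its stop (z 65.7 mm, then firm), so it is the loose one. Now lift, back off over knob b and open halfway.

In the tool's units: 0.03 m is 30, -0.025 m is -25.

```bash
echo '[[0, 0, -15, 0, 0, 0, 0], [0, 0, -25, 0, 0, 0, 0.5], [20, 0, -5, 0, 0, 0, 0.5], [30, 0, 0, 0, 0, 0, 0.5], [10, 0, 0, 0, 0, 0, 0.5], [0, 0, 0, 0, 0, 0, 0.5], [0, 0, 0, 0, 0, 0, 0.5], [0, 0, 0, 0, 0, 0, 0.5]]' > next.json && python3 drive.py next.json 15
python3 - <<'E'
from h import *
goal([.5487,.0056,.031])
p,d=imaging.read_camera("side"); cv2.imwrite("pics/s1.png",cv2.resize(p[120:280,240:440],None,fx=3,fy=3))
E
```

```text
time: 6.77
ee_pos: [0.55, 0.0037, 0.1074]
ee_rot: [-0.107, 0.994, 0.0, 0.001]
ft_force: [-0.0, 0.3, 0.2]
width: 0.458
grasp_force: 0.0
t 6.77 tcp [0.55   0.0037 0.1074] F [-0.   0.3  0.2] delta tool [0.001  0.0021 0.0764] in goal axes [0.0009 0.0022 0.0764] rot tool [0.    0.002 0.   ]
```

View pics/s1.png

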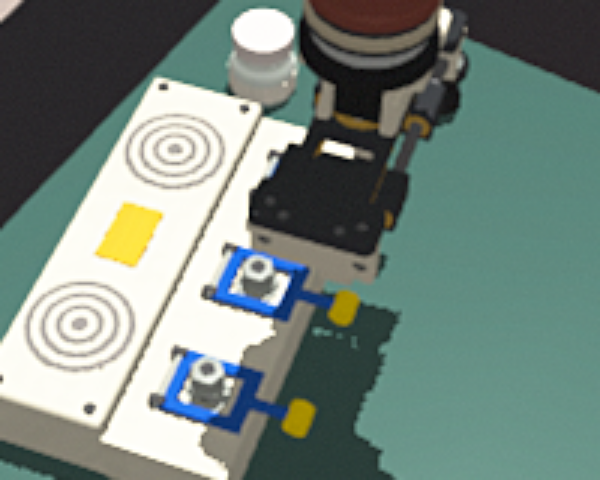

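The middle bolt (crop 258,270 ) is clearly lower than bolt a, and all the visible caps are shut. The gripper body is centred over the middle knob at crop (344,307), well clear of the other parts. Descend, settle and grip.

In the tool's units: 0.002 m is 2, 0.001 m is 1.

```bash
echo '[[1, 2, 20, 0, 0, 0, 0.5], [0, 0, 20, 0, 0, 0, 0.5], [0, 0, 20, 0, 0, 0, 0.5], [0, 0, 12, 0, 0, 0, 0.5], [0, 0, 4, 0, 0, 0, 0.5], [0, 0, 0, 0, 0, 0, 0.5], [0, 0, 0, 0, 0, 0, 0.5]]' > next.json && python3 drive.py next.json
python3 - <<'E'
from h import *
goal([.5487,.0056,.030])
E
```

```text
time: 7.4
ee_pos: [0.5482, 0.0053, 0.0317]
ee_rot: [-0.107, 0.994, 0.0, 0.0]
ft_force: [-0.5, -0.7, -0.1]
width: 0.504
grasp_force: 0.0
t 7.4 tcp [0.5482 0.0053 0.0317] F [-0.5 -0.7 -0.1] delta tool [-0.0006  0.0002  0.0017] in goal axes [-0.0006  0.0002  0.0017] rot tool [0.    0.001 0.   ]
```

```bash
echo '[[0, 0, 1, 0, 0, 0, 0.12], [0, 0, 0, 0, 0, 0, 0.1], [0, 0, 0, 0, 0, 0, 0.1], [0, 0, 0, 0, 0, 0, 0.1], [0, 0, 0, 0, 0, 0, 0.1], [0, 0, 0, 0, 0, 0, 0.1]]' > next.json && python3 drive.py next.json 15
echo '[[0, 0, 0, 0, 0, 0, 0.1], [0, 0, 0, 0, 0, 0, 0.1], [0, 0, 0, 0, 0, 0, 0.1]]' > next.json && python3 drive.py next.json 15
```

```text
time: 7.9
ee_pos: [0.5473, 0.0061, 0.0308]
ee_rot: [-0.107, 0.994, 0.001, 0.0]
ft_force: [-0.9, 2.6, 1.4]
width: 0.194
grasp_force: 15.0
time: 8.15
ee_pos: [0.5473, 0.0061, 0.0307]
ee_rot: [-0.107, 0.994, 0.001, 0.0]
ft_force: [-0.2, 4.1, 1.4]
width: 0.189
grasp_force: 15.0
```

The grip closed on the knob: opening 0.19 is about 17.7 mm, matching the 18 mm knob. Now lift along the 86 mm arc, first to 0.5 rad.

In the tool's units: -0.0107 m is -10.7, -0.0106 m is -10.6.

```bash
echo '[[-0.7, 0, -10.7, 0, 0, 0, 0.1], [-2, 0, -10.6, 0, 0, 0, 0.1], [-3.3, 0, -10.2, 0, 0, 0, 0.1], [-4.5, 0, -9.7, 0, 0, 0, 0.1], [0, 0, 0, 0, 0, 0, 0.1], [0, 0, 0, 0, 0, 0, 0.1]]' > next.json && python3 drive.py next.json
python3 -c "
from h import *
goal(np.array([.5473,.0061,.0307])+.0105*ex+[0,0,.0412])"
```

```text
time: 8.65
ee_pos: [0.5569, 0.0081, 0.0722]
ee_rot: [-0.107, 0.994, 0.0, -0.0]
ft_force: [-2.3, 3.9, 1.9]
width: 0.191
grasp_force: 15.0
t 8.65 tcp [0.5569 0.0081 0.0722] F [-2.3  3.9  1.9] delta tool [-0.0007  0.0001  0.0003] in goal axes [-0.0007  0.0001  0.0003] rot tool [ 0.001 -0.001  0.001]
```

In the tool's units: -0.0091 m is -9.1, -0.0086 m is -8.6.

```bash
echo '[[-5.8, 0, -9.1, 0, 0, 0, 0.1], [-6.8, 0, -8.3, 0, 0, 0, 0.1], [-7.8, 0, -7.4, 0, 0, 0, 0.1], [-8.6, 0, -6.4, 0, 0, 0, 0.1], [-7.5, 0, -4.2, 0, 0, 0, 0.1], [0, 0, 0, 0, 0, 0, 0.1], [0, 0, 0, 0, 0, 0, 0.1], [0, 0, 0, 0, 0, 0, 0.1]]' > next.json && python3 drive.py next.json
python3 - <<'E'
from h import *
goal(np.array([.5473,.0061,.0307])+.047*ex+[0,0,.0766])
p,d=imaging.read_camera("side"); cv2.imwrite("pics/s2.png",cv2.resize(p[120:280,240:440],None,fx=3,fy=3))
p,d=imaging.read_camera("wrist"); cv2.imwrite("pics/w2.png",p)
E
```

```text
time: 9.32
ee_pos: [0.5921, 0.0157, 0.1071]
ee_rot: [-0.107, 0.994, 0.001, -0.001]
ft_force: [-3.2, 3.6, 4.3]
width: 0.192
grasp_force: 15.0
t 9.32 tcp [0.5921 0.0157 0.1071] F [-3.2  3.6  4.3] delta tool [-0.0012  0.0001 -0.0002] in goal axes [-0.0012  0.0001 -0.0002] rot tool [ 0.001 -0.002  0.   ]
```

View pics/s2.png

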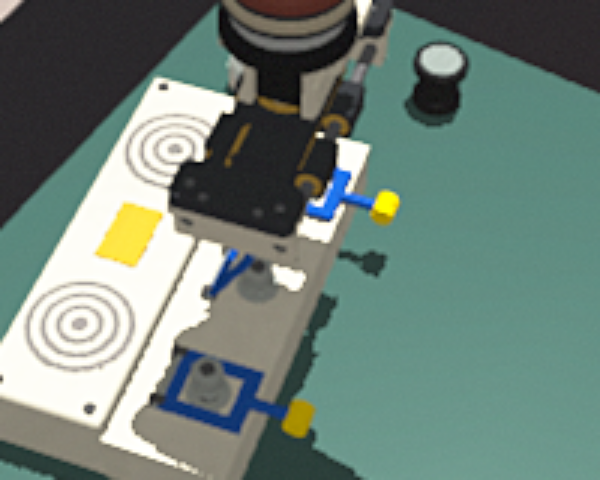

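View pics/w2.png

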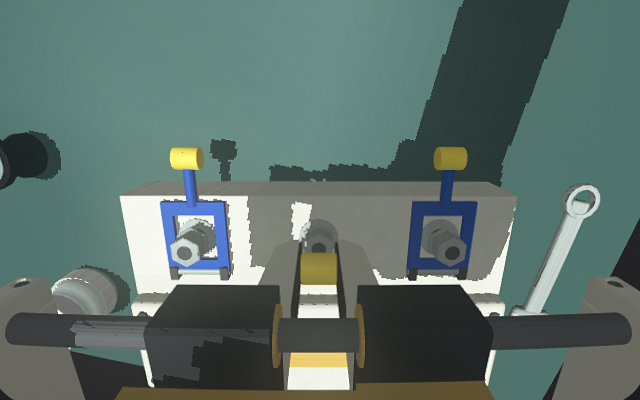

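The side view shows cap b's frame standing steeply at crop (230,272), with caps a and c shut. The wrist view shows the held knob at (320,267) between the pads, and the spanner, jar and loupe undisturbed. The knob has risen 76 mm, which puts the cap at about 1.1 rad. I'll settle and hand in.

```bash
echo '[[0, 0, 0, 0, 0, 0, 0.1], [0, 0, 0, 0, 0, 0, 0.1], [0, 0, 0, 0, 0, 0, 0.1], [0, 0, 0, 0, 0, 0, 0.1]]' > next.json && python3 drive.py next.json && python3 -c "
from rig import bot, imaging, ticket
print(ticket.job_done())"
```

```text
time: 9.75
ee_pos: [0.592, 0.0157, 0.1071]
ee_rot: [-0.107, 0.994, 0.001, -0.001]
ft_force: [-3.6, 4.7, 4.1]
width: 0.195
grasp_force: 15.0
the job is handed in; nothing more can be done
None
```

The middle bolt (b) was the loose one: it sank about 7 mm to its stop, and I handed in at 9.75 s with its cap held still at about 1.1 rad, the other two caps shut and the spanner, jar and loupe untouched.

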